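# Sort vials, crucibles and a dropper bottle into their holders

### The job

Clear up the mixed glassware and porcelain standing loose along the front of the bench: put the two sample vials into the empty sockets of the white vial rack, hang the two crucibles in the holes of the steel crucible rack, and stand the amber dropper bottle in the empty socket of the grey bottle stand. Lower each one right down into its place upright and let go of it there, without dropping it, and leave the vial and the bottle that already stand in their holders as they are.

Things in the scene. Friction and masses are not known exactly. Their poses are not given: they have to be found in the camera images.
- vial_a: Screw-cap glass vial, clear, black cap, 22 mm diameter all the way up, 58 mm high, about 16 g; stands loose on the worktop, same as vial_b. Origin: centre of its underside, z up. Grip it 28 to 50 mm above its foot.
- vial_b: Screw-cap glass vial, clear, black cap, 22 mm diameter all the way up, 58 mm high, about 16 g; stands loose on the worktop, same as vial_a. Origin: centre of its underside, z up. Grip it 28 to 50 mm above its foot.
- dropper_loose: Amber dropper bottle, black cap, body 33 mm diameter up to about 40 mm, 63 mm high, about 40 g; stands loose on the worktop. Origin: centre of its underside, z up. Grip it round the body 21 to 40 mm above its foot.
- crucible_a: White porcelain crucible, open cup tapering from 22 mm at the foot to 39 mm at the rim, 30 mm high, about 22 g; stands upright on the worktop. Origin: centre of its underside, z up. Grip it across the outside of the rim, fingertips 7 to 10 mm below the rim.
- crucible_b: White porcelain crucible, open cup tapering from 22 mm at the foot to 39 mm at the rim, 30 mm high, about 22 g; stands upright on the worktop. Origin: centre of its underside, z up. Grip it across the outside of the rim, fingertips 7 to 10 mm below the rim. Same as crucible_a.
- vial_rack: White plastic rack, plate 58x132x5 mm, three small sockets at y = -44, 0, +44 mm: collars, top 25 mm above the worktop, 32 mm inside, mouth flared to 39 mm; a vial stands in one on the plate, its foot 5 mm above the worktop. The middle one already holds a vial, the end ones are empty. Fixed; place and yaw vary, the holders swap places. Origin: centre of underside, z up, long side along y.
- bottle_stand: Grey plastic stand, plate 58x132x5 mm, two large sockets at y = -32, +32 mm: collars, top 23 mm above the worktop, 43 mm inside, mouth flared to 51 mm; a bottle stands in one on the plate, its foot 5 mm above the worktop. The one at y = -32 already holds a bottle, y = +32 is empty. Fixed; place and yaw vary, the holders swap places. Origin: centre of underside, z up, long side along y.
- crucible_rack: Low table of folded steel sheet, 62x132 mm, top 36 mm above the worktop, with two open 30 mm holes at y = -33, +33 mm. A crucible lowered into a hole wedges by its taper and hangs upright, rim about 11 mm above the sheet, foot about 17 mm above the worktop. Fixed; place and yaw vary, the holders swap places. Origin: centre of underside, z up, long side along y.
- vial_kept: Screw-cap glass vial, clear, black cap, 22 mm diameter all the way up, 58 mm high, about 16 g; already stands in the middle socket of the vial rack, leave it there. Origin: centre of its underside, z up. Grip it 28 to 50 mm above its foot.
- dropper_kept: Amber dropper bottle, black cap, body 33 mm diameter up to about 40 mm, 63 mm high, about 40 g; already stands in one socket of the bottle stand, leave it there. Origin: centre of its underside, z up. Grip it round the body 21 to 40 mm above its foot.
There are look-alikes about, which are no part of the job. Leave any blue or turquoise look-alike of the vial_a alone.

How it is judged:
At the end, for the whole second after the job is handed in: Two vials in the end sockets, two crucibles in the holes, the loose bottle in the empty socket (either vial or crucible in either place): each within 8 mm of the axis in x and y, 5 mm of its seated height, tilt under 0.2 rad, at rest and released; the two that stood in their holders still do (((x of vial_a in the frame of vial_rack between -0.008 and 0.008 m and y of vial_a in the frame of vial_rack between 0.036 and 0.052 m and z of vial_a in the frame of vial_rack between 0 and 0.01 m and x of vial_b in the frame of vial_rack between -0.008 and 0.008 m and y of vial_b in the frame of vial_rack between -0.052 and -0.036 m and z of vial_b in the frame of vial_rack between 0 and 0.01 m) or (x of vial_a in the frame of vial_rack between -0.008 and 0.008 m and y of vial_a in the frame of vial_rack between -0.052 and -0.036 m and z of vial_a in the frame of vial_rack between 0 and 0.01 m and x of vial_b in the frame of vial_rack between -0.008 and 0.008 m and y of vial_b in the frame of vial_rack between 0.036 and 0.052 m and z of vial_b in the frame of vial_rack between 0 and 0.01 m)) and ((x of crucible_a in the frame of crucible_rack between -0.008 and 0.008 m and y of crucible_a in the frame of crucible_rack between 0.025 and 0.041 m and z of crucible_a in the frame of crucible_rack between 0.0123 and 0.0223 m and x of crucible_b in the frame of crucible_rack between -0.008 and 0.008 m and y of crucible_b in the frame of crucible_rack between -0.041 and -0.025 m and z of crucible_b in the frame of crucible_rack between 0.0123 and 0.0223 m) or (x of crucible_a in the frame of crucible_rack between -0.008 and 0.008 m and y of crucible_a in the frame of crucible_rack between -0.041 and -0.025 m and z of crucible_a in the frame of crucible_rack between 0.0123 and 0.0223 m and x of crucible_b in the frame of crucible_rack between -0.008 and 0.008 m and y of crucible_b in the frame of crucible_rack between 0.025 and 0.041 m and z of crucible_b in the frame of crucible_rack between 0.0123 and 0.0223 m)) and x of dropper_loose in the frame of bottle_stand between -0.008 and 0.008 m and y of dropper_loose in the frame of bottle_stand between 0.024 and 0.04 m and z of dropper_loose in the frame of bottle_stand between 0 and 0.01 m and x of vial_kept in the frame of vial_rack between -0.008 and 0.008 m and y of vial_kept in the frame of vial_rack between -0.008 and 0.008 m and z of vial_kept in the frame of vial_rack between 0 and 0.01 m and x of dropper_kept in the frame of bottle_stand between -0.008 and 0.008 m and y of dropper_kept in the frame of bottle_stand between -0.04 and -0.024 m and z of dropper_kept in the frame of bottle_stand between 0 and 0.01 m and angle between each of crucible_a, vial_a, dropper_loose, crucible_b, vial_b, vial_kept, dropper_kept's own z axis and vertical below 0.2 rad and linear speed of each of crucible_a, vial_a, dropper_loose, crucible_b, vial_b below 0.02 m/s); the robot touches nothing.
It fails at once if one of the five things is dropped: it moves faster than 0.7 m/s with no finger touching it (a free fall of more than about 25 mm) ((linear speed of crucible_a above 0.7 m/s and contact force between the fingers and crucible_a below 0.02 N) or (linear speed of vial_a above 0.7 m/s and contact force between the fingers and vial_a below 0.02 N) or (linear speed of dropper_loose above 0.7 m/s and contact force between the fingers and dropper_loose below 0.02 N) or (linear speed of crucible_b above 0.7 m/s and contact force between the fingers and crucible_b below 0.02 N) or (linear speed of vial_b above 0.7 m/s and contact force between the fingers and vial_b below 0.02 N)).
It fails at once if the vial or the dropper bottle that already stood in its holder is tipped by over 0.35 rad or moved by over 15 mm (angle between any of vial_kept, dropper_kept's own z axis and vertical above 0.35 rad or distance of any of vial_kept, dropper_kept from where it was at the start of the episode above 0.015 m).
It also fails if it takes over 115 s, if anything falls off the work surface, if the arm or the gripper's body presses on something with over 40 N, if the wrist force passes 120 N, or if a joint passes its speed limit or range.

### The arm

A 6-joint arm with a two-finger parallel gripper is mounted at the origin on a cart in front of the work surface, level with it; the furniture and walls round the work are solid. World frame = base frame: x ahead of the robot, y to its left, z up, the work surface at z = 0. Lengths are in m, angles in rad, forces in N, time in s.
With the tool pointing down it reaches from about 0.25 to 0.775 m from the base axis. Payload 4 kg.
Tool frame: the origin (TCP) lies at the centre of the arm's flange, where the gripper is bolted on; the fingertips stand 199 mm ahead of it and the grasp point (between the pads) lies 180 mm ahead of it; z points along the fingers, y is the line along which they close (so a half turn about z gives the same grasp; the last joint's range is limited). The gripper opens to 94 mm and grips with 3 to 60 N. Pads are 16 mm wide; open, the fingers measure 119 mm over their backs; the gripper's body (75 mm by 177 mm) begins 78 mm behind the grasp point.
Start: joints at [1.14, 0.087, 1.371, -0, 1.684, -0.103], TCP at [0.177, 0.521, 0.405] pointing down, gripper open.
Joint ranges: [-3.1, 3.1], [-0.76, 2.03], [0.27, 2.55], [-1.08, 4.22], [0.17, 2.65], [-2.57, 2.57]. Speed limits (rad/s): [2.79, 2.79, 3.14, 3.14, 3.14, 3.14].

### API

Orientations are given as [roll, pitch, yaw] about the fixed x, y, z axes, in that order (R = Rz(yaw) Ry(pitch) Rx(roll)).
In Python, from bench import robot, eyes, models gives the robot as it stands.
- The arm moves only by the tool step_arm, never from a script. Its argument "commands" is a list that holds one entry, the list of rows, each a list of 7 numbers: the shift along the tool's x, y, z in mm, then the turn, a rotation vector about the tool's x, y, z in rad, then the finger opening in mm, from 0 to 94. In form: [[[tx, ty, tz, wx, wy, wz, gripper], ...]]. A call has 1 to 20 rows; each row shifts and turns the commanded pose from where the row before left it, along the tool's axes as they then stand; what a row does not reach is not made up. A row lasts 1/8 s, in which the tool goes at most 62.5 mm and 10.7 degrees, less where a joint would pass 70% of its speed; a pose out of reach is approached as far as the arm can. A call is refused whole if a number of a shift passes 62.5 or a number of a turn 0.188, either way. A call with a gripper value outside its range is refused whole. The fingers move at their own pace and stop on an object; the grip force is fixed at half the most. Time passes only in rows, so rows that do not move let the fingers close. It gives the time, the measured TCP pose, the force, the opening and the grip force at its end, in the units of the state.
- robot.get_obs(): the state, without advancing time (a new reading comes with each control period).
- eyes.snapshot(name): name is "side" or "top"; returns a dict with "color" (420x560x3 uint8, red, green, blue), "camera_matrix" (3x3 intrinsics, pixels), "eye" and "rotation" of the camera in the world. Camera axes: x right, y up, looking along -z (the intrinsics and any distortion apply to the point x, -y, -z); pixel columns grow to the right and rows downward; lengths in m; the calibration is good to about 2 mm. A picture is of the moment at which its call begins. There is no depth.
- robot.close_job(): hands the job in; it is judged then, once.
Trained networks look in a picture, given as the dict that the camera call returned (one of the last four; its "shot" number tells which), for a name from the list of things; names that differ only in an ending like _2 or _b are one class to them, and where a whole thing is asked for, a point or a joint stands for the part that bears it (a point fixed in the world has none). Each returns a list of dicts, best first, with "confidence" (0 to 1); they miss things now and then, are a little off and sometimes report something else, mostly with a low value. They report only what shows in the picture. A call takes as long as a camera call. They do not tell look-alikes from the thing itself.
- models.masks_of(picture, query): "mask" (420x560 bool, what is visible of it) and "xy" ([column, row] in pixels, amid what is visible of it).
- models.tip_of(picture, query): "xy" ([column, row] in pixels: a listed point, or the origin of a listed thing).
The state is a dict: "time": time; "joint_positions": joint angles; "qvel": joint speeds; "joint_torque": joint torques, N m; "tool_pos": TCP position; "ee_rot": TCP orientation; "wrist_force": force on the tool from outside, world axes, zero at the start; "wrist_torque": the same for the moment, N m; "width": finger opening in m; "finger_force": force on a finger pad.
Only numpy, scipy, OpenCV 4.12 (cv2) and the standard library are available. Lean on these libraries where they do the work, as an engineer would, in place of code of your own. Each camera call takes 0.05 s, during which the arm holds its last target. There are 200 camera calls.

## Working session

There is one attempt and no reset: what is moved stays moved. The work goes in short steps, Python scripts to look and compute and a tool call to move; the robot and the scene stay as the last step left them, time stands still between calls to the robot, and variables do not carry over. Pictures are saved under pics/ and viewed, at most 14 in all, crops included, and the job is handed in when it is done.

Besides the shell and the picture viewer there is one more tool, called after ">>>" as a command line: name --argument value ..., lists and objects as JSON in quotes. step_arm: Moves the arm, as the interface text tells. Its arguments: {"type":"object","properties":{"commands":{"type":"array"}},"required":["commands"]}

```bash
ls; mkdir -p pics; cat > h.py <<'E'
import numpy as np, cv2
from bench import robot, eyes, models
def snap(n,f=None):
    p=eyes.snapshot(n)
    if f: cv2.imwrite('pics/'+f,p['color'][:,:,::-1])
    return p
def ray(p,xy,z):
    "world point at height z seen at pixel xy"
    K=np.array(p['camera_matrix']); d=np.linalg.inv(K)@[xy[0],xy[1],1]
    d=np.array(p['rotation'])@[d[0],-d[1],-d[2]]; e=np.array(p['eye'])
    return e+d*(z-e[2])/d[2]
def proj(p,X):
    c=np.array(p['rotation']).T@(np.array(X)-np.array(p['eye'])); c=np.array([c[0],-c[1],-c[2]])
    u=np.array(p['camera_matrix'])@c; return u[:2]/u[2]
E
python3 - <<'E'
from h import *
o=robot.get_obs(); print(o)
for n in('top','side'):
    p=snap(n,n+'0.png'); print(n,p['eye'],p['rotation'],p['camera_matrix'],[k for k in p])
    for q in ['vial_a','dropper_loose','crucible_a','vial_rack','bottle_stand','crucible_rack']:
        print(q,'tip',[(np.round(m['xy']).tolist(),round(m['confidence'],2),np.round(ray(p,m['xy'],0)[:2],3).tolist()) for m in models.tip_of(p,q)])
        print('   mask',[(np.round(m['xy']).tolist(),round(m['confidence'],2),int(m['mask'].sum())) for m in models.masks_of(p,q)])
E
```

```text
pics
{'time': 0.0, 'joint_positions': array([ 1.13992854e+00,  8.79575566e-02,  1.37222814e+00,  3.15860743e-06,
        1.68361014e+00, -1.03090093e-01]), 'qvel': array([ 0.00087816,  0.00043399, -0.00082017, -0.00075652,  0.00074549,
        0.00091968]), 'joint_torque': array([ 2.32407714e-03, -3.40183747e+01, -3.02429223e+01,  7.17944093e-02,
        3.29979323e-02, -1.84016540e-04]), 'tool_pos': array([0.17701972, 0.52061853, 0.40351556]), 'ee_rot': array([-3.13940149e+00, -2.29846261e-04,  2.81381506e+00]), 'wrist_force': array([-0.81255255,  0.34741811,  1.00512949]), 'wrist_torque': array([0.00229097, 0.02918323, 0.02447012]), 'finger_force': 0.0, 'width': 0.09391819713204118}
top [ 0.34253587 -0.02231834  0.94520871] [ 0.16343068  0.00379474 -1.58119535] [[388.93635789   0.         277.24328183]
 [  0.         388.93635789 214.0903846 ]
 [  0.           0.           1.        ]] ['color', 'camera_matrix', 'eye', 'rotation', 'shot']Traceback (most recent call last):
  File "<stdin>", line 6, in <module>
  File "h.py", line 11, in ray
    return e+d*(z-e[2])/d[2]
                        ~^^^
IndexError: invalid index to scalar variable.
```

```bash
sed -i "s/np.array(p\['rotation'\])/rot(p)/; s/^def ray/from scipy.spatial.transform import Rotation as R\ndef rot(p): return R.from_euler('xyz',p['rotation']).as_matrix()\ndef ray/" h.py
sed -i "s/np.array(p\['rotation'\])/rot(p)/" h.py
python3 - <<'E'
from h import *
for n in('top','side'):
    p=snap(n,n+'0.png'); print(n,p['eye'],p['rotation'])
    for q in ['vial_a','dropper_loose','crucible_a','vial_rack','bottle_stand','crucible_rack']:
        print(q,'tip',[(np.round(m['xy']).tolist(),round(m['confidence'],2),np.round(ray(p,m['xy'],0)[:2],3).tolist()) for m in models.tip_of(p,q)])
        print('   mask',[(np.round(m['xy']).tolist(),round(m['confidence'],2),int(m['mask'].sum())) for m in models.masks_of(p,q)])
E
```

```text
top [ 0.34253587 -0.02231834  0.94520871] [ 0.16343068  0.00379474 -1.58119535]
vial_a tip [([280.0, 241.0], 0.66, [0.433, -0.028]), ([257.0, 237.0], 0.56, [0.442, 0.029]), ([313.0, 248.0], 0.49, [0.414, -0.106]), ([402.0, 251.0], 0.42, [0.405, -0.321]), ([281.0, 267.0], 0.4, [0.37, -0.028])]
   mask [([284.0, 238.0], 0.6, 66), ([314.0, 247.0], 0.42, 67)]
dropper_loose tip [([231.0, 240.0], 0.68, [0.435, 0.093])]
   mask [([233.0, 237.0], 0.47, 174)]
crucible_a tip [([345.0, 241.0], 0.63, [0.431, -0.185]), ([400.0, 252.0], 0.5, [0.401, -0.317])]
   mask [([343.0, 242.0], 0.78, 213), ([404.0, 253.0], 0.57, 233)]
vial_rack tip [([284.0, 179.0], 0.81, [0.588, -0.038])]
   mask [([282.0, 178.0], 0.81, 958)]
bottle_stand tip [([165.0, 234.0], 0.71, [0.451, 0.255])]
   mask [([160.0, 234.0], 0.75, 1085)]
crucible_rack tip [([372.0, 182.0], 0.82, [0.578, -0.258])]
   mask []
side [ 0.0395866  -0.92494477  0.62625728] [ 1.03902545  0.0026534  -0.45921177]
vial_a tip [([263.0, 228.0], 0.74, [0.431, -0.027]), ([273.0, 247.0], 0.7, [0.416, -0.112]), ([245.0, 236.0], 0.64, [0.378, -0.038]), ([261.0, 222.0], 0.5, [0.438, 0.001])]
   mask [([275.0, 236.0], 0.8, 215), ([262.0, 209.0], 0.6, 171), ([244.0, 224.0], 0.48, 233)]
dropper_loose tip [([252.0, 209.0], 0.69, [0.443, 0.069])]
   mask [([248.0, 195.0], 0.62, 262)]
crucible_a tip [([312.0, 304.0], 0.78, [0.403, -0.318]), ([294.0, 264.0], 0.69, [0.43, -0.19])]
   mask [([293.0, 254.0], 0.79, 235), ([313.0, 294.0], 0.63, 330), ([325.0, 202.0], 0.21, 125)]
vial_rack tip [([327.0, 216.0], 0.68, [0.599, -0.046])]
   mask [([324.0, 214.0], 0.82, 679), ([314.0, 295.0], 0.55, 328)]
bottle_stand tip [([329.0, 216.0], 0.62, [0.601, -0.051]), ([227.0, 184.0], 0.61, [0.433, 0.229])]
   mask [([224.0, 184.0], 0.51, 311)]
crucible_rack tip [([371.0, 267.0], 0.62, [0.572, -0.273]), ([314.0, 303.0], 0.51, [0.408, -0.319])]
   mask [([372.0, 256.0], 0.73, 1500)]
```

View pics/top0.png

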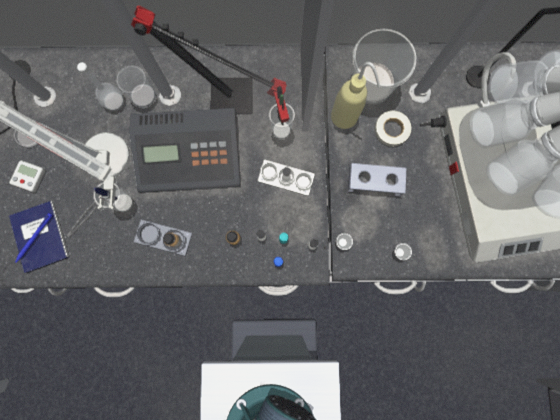

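View pics/side0.png

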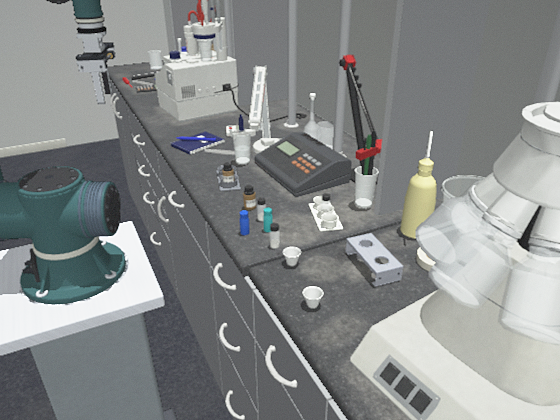

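```bash
python3 - <<'E'
import cv2
a=cv2.imread('pics/top0.png');cv2.imwrite('pics/c1.png',cv2.resize(a[150:280,220:420],None,fx=4,fy=4,interpolation=cv2.INTER_CUBIC))
l=cv2.resize(a[200:270,120:250],None,fx=4,fy=4,interpolation=cv2.INTER_CUBIC)
a=cv2.imread('pics/side0.png');r=cv2.resize(a[155:315,210:410],None,fx=3.75,fy=3.75,interpolation=cv2.INTER_CUBIC)
cv2.imwrite('pics/c2.png',l);cv2.imwrite('pics/c3.png',r)
E
```

```text
(no output)
```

View pics/c1.png

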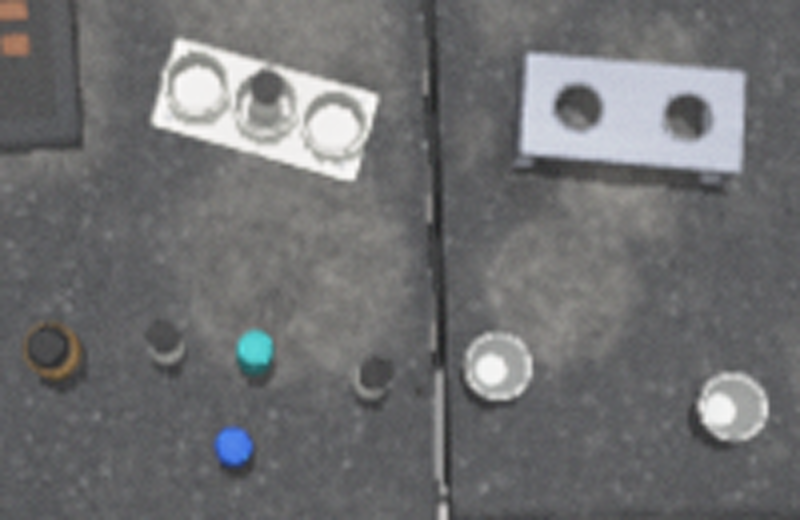

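View pics/c2.png

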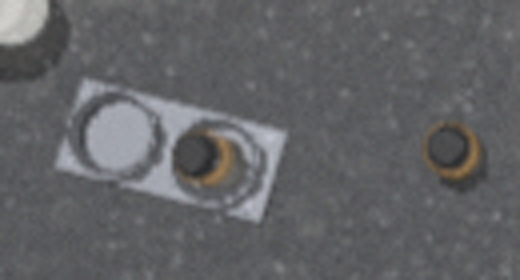

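View pics/c3.png

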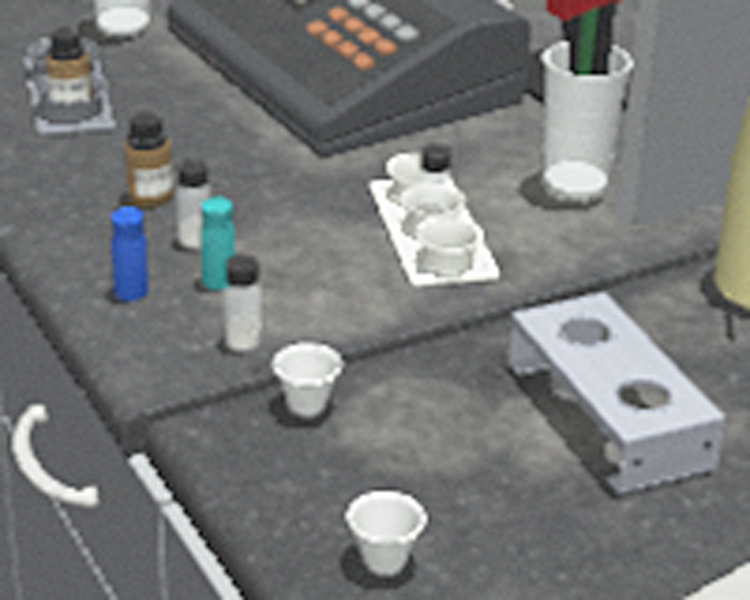

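```bash
python3 - <<'E'
from h import *
t=snap('top');s=snap('side')
def W(pts,o,z): return [ray(t,(o[0]+(x+.5)/4-.5,o[1]+(y+.5)/4-.5),z) for x,y in pts]
A=(220,150);B=(120,200)
def sh(n,P):
    for q in P:
        u=proj(s,q); print(n,np.round(q,4),'side crop3',np.round([(u[0]-210+.5)*3.75,(u[1]-155+.5)*3.75]))
sh('vialcap',W([(164,336),(376,374),(256,347),(234,447)],A,.058))
sh('drop',W([(47,347)],A,.063)+W([(447,146)],B,.063)+W([(195,153)],B,.068))
sh('cruc',W([(498,367),(733,407)],A,.030))
sh('vsock',W([(198,88),(265,108),(335,126)],A,.025))
sh('chole',W([(578,107),(689,117)],A,.036))
sh('bsock',W([(117,137),(220,163)],B,.023))
for n,c,z in(('vr',W([(178,38),(378,95),(354,180),(152,125)],A,.005),.005),('cr',W([(526,52),(745,71),(741,173),(520,158)],A,.036),0),('bs',W([(82,78),(287,130),(263,221),(56,169)],B,.005),0)):
    c=np.array(c); m=c.mean(0); d=(c[0]+c[3]-c[1]-c[2])[:2]; yaw=np.arctan2(-d[0],d[1]); L=np.linalg.norm(d)/2
    print(n,m.round(4),'yaw',yaw.round(3),'len',L.round(4)); ax=np.array([-np.sin(yaw),np.cos(yaw)])
    for k in(.044,.033,.032,-.032,-.033,-.044): print(k,(m[:2]+k*ax).round(4))
    sh(n,c)
E
```

```text
vialcap [0.4439 0.0181 0.058 ] side crop3 [189. 162.]
vialcap [ 0.4208 -0.1028  0.058 ] side crop3 [237. 259.]
vialcap [ 0.437  -0.0345  0.058 ] side crop3 [213. 201.]
vialcap [ 0.3802 -0.0213  0.058 ] side crop3 [122. 212.]
drop [0.4377 0.0846 0.063 ] side crop3 [141. 116.]
drop [0.4383 0.0846 0.063 ] side crop3 [142. 115.]
drop [0.4353 0.2267 0.068 ] side crop3 [64. 31.]
cruc [ 0.4266 -0.1773  0.03  ] side crop3 [302. 359.]
cruc [ 0.4016 -0.3141  0.03  ] side crop3 [381. 511.]
vsock [ 0.5996 -0.0017  0.025 ] side crop3 [409. 168.]
vsock [ 0.5866 -0.0424  0.025 ] side crop3 [423. 198.]
vsock [ 0.5748 -0.0848  0.025 ] side crop3 [440. 232.]
chole [ 0.5821 -0.2304  0.036 ] side crop3 [581. 329.]
chole [ 0.5752 -0.2967  0.036 ] side crop3 [640. 393.]
bsock [0.4502 0.2864 0.023 ] side crop3 [58. 51.]
bsock [0.434  0.2244 0.023 ] side crop3 [67. 87.]
vr [ 0.5911 -0.043   0.005 ] yaw -0.291 len 0.13
0.044 [ 0.6037 -0.0008]
0.033 [ 0.6006 -0.0114]
0.032 [ 0.6003 -0.0123]
-0.032 [ 0.5819 -0.0736]
-0.033 [ 0.5816 -0.0746]
-0.044 [ 0.5785 -0.0851]
vr [0.6377 0.0111 0.005 ] side crop3 [446. 17
[... 235 characters left out ...]
33 [ 0.5809 -0.2303]
0.032 [ 0.5808 -0.2313]
-0.032 [ 0.575 -0.295]
-0.033 [ 0.5749 -0.296 ]
-0.044 [ 0.5739 -0.307 ]
cr [ 0.6168 -0.2005  0.036 ] side crop3 [600. 289.]
cr [ 0.6034 -0.3321  0.036 ] side crop3 [721. 414.]
cr [ 0.5405 -0.3257  0.036 ] side crop3 [619. 439.]
cr [ 0.5511 -0.1942  0.036 ] side crop3 [502. 311.]
bs [0.4445 0.2588 0.005 ] yaw -0.256 len 0.1307
0.044 [0.4556 0.3014]
0.033 [0.4528 0.2907]
0.032 [0.4526 0.2898]
-0.032 [0.4364 0.2278]
-0.033 [0.4361 0.2269]
-0.044 [0.4333 0.2162]
bs [0.4888 0.3154 0.005 ] side crop3 [92. 48.]
bs [0.4554 0.189  0.005 ] side crop3 [112. 122.]
bs [0.4004 0.2021 0.005 ] side crop3 [ 36. 130.]
bs [0.4332 0.3286 0.005 ] side crop3 [21. 55.]
```

```bash
python3 - <<'E'
from h import *
t=snap('top');s=snap('side')
def tri(a,b):
    E=[];D=[]
    for p,u in((t,a),(s,b)):
        e=np.array(p['eye']);d=ray(p,u,0)-e;E.append(e);D.append(d/np.linalg.norm(d))
    k=np.linalg.lstsq(np.c_[D[0],-D[1]],E[1]-E[0],rcond=None)[0]
    x,y=E[0]+k[0]*D[0],E[1]+k[1]*D[1]; return ((x+y)/2).round(3),np.linalg.norm(x-y).round(3)
for n,a,b in(('red low',(280,88),(370,147)),('pen cup rim',(281,107),(366,171)),('pencup base',(282,131),(363,204)),('wash top nozzle',(362,68),(430,133)),('wash shoulder',(352,95),(426,170)),('cup rim',(122,203),(243,143)),('pen top',(103,190),(240,118)),('red high',(145,18),(349,60)),('kept vial cap',(286.5,170),(325.8,196))): print(n,*tri(a,b))
E
```

```text
red low [ 0.74  -0.026  0.157] 0.019
pen cup rim [ 0.729 -0.029  0.092] 0.014
pencup base [ 0.715 -0.035 -0.002] 0.003
wash top nozzle [ 0.751 -0.192  0.243] 0.012
wash shoulder [ 0.747 -0.193  0.153] 0.027
cup rim [0.522 0.333 0.071] 0.012
pen top [0.529 0.347 0.144] 0.002
red high [0.81  0.214 0.31 ] 0.002
kept vial cap [ 0.595 -0.043  0.056] 0.0
```

>>> step_arm --commands '[[[0,0,0,0,0,-0.164,60],[0,0,0,0,0,-0.164,60],[-18.7,-31.2,0,0,0,0,60],[-18.7,-31.2,0,0,0,0,60],[-18.7,-31.2,0,0,0,0,60],[-18.7,-31.2,0,0,0,0,60],[-18.7,-31.2,0,0,0,0,60],[-18.7,-31.2,0,0,0,0,60],[-18.7,-31.2,0,0,0,0,60],[-18.7,-31.2,0,0,0,0,60],[-18.7,-31.2,0,0,0,0,60],[-18.7,-31.2,0,0,0,0,60],[-18.7,-31.2,0,0,0,0,60],[-18.7,-31.2,0,0,0,0,60],[-18.7,-31.2,0,0,0,0,60],[-18.7,-31.2,0,0,0,0,60],[0,0,0,0,0,0,60],[0,0,0,0,0,0,60]]]'

```text
time: 3.85
tool_pos: [0.4388, 0.0842, 0.4047]
ee_rot: [3.141, -0.0, -3.141]
wrist_force: [-0.7, 0.3, 0.8]
width: 0.0597
finger_force: 0.0
```

>>> step_arm --commands '[[[0,0,30,0,0,0,60],[0,0,30,0,0,0,60],[0,0,30,0,0,0,60],[0,0,30,0,0,0,60],[0,0,30,0,0,0,60],[0,0,20,0,0,0,60],[0,0,15,0,0,0,60],[0,0,0,0,0,0,60],[0,0,0,0,0,0,20],[0,0,0,0,0,0,20],[0,0,0,0,0,0,20],[0,0,0,0,0,0,20],[0,0,0,0,0,0,20],[0,0,0,0,0,0,20]]]'

```text
time: 5.6
tool_pos: [0.4393, 0.084, 0.2204]
ee_rot: [3.141, 0.001, -3.142]
wrist_force: [-0.3, 0.2, 4.4]
width: 0.0318
finger_force: 30.0
```

>>> step_arm --commands '[[[0,0,-15,0,0,0,20],[0,0,-25,0,0,0,20],[0,0,-30,0,0,0,20],[0,0,-30,0,0,0,20],[-1.4,20.5,0,0,0,0,20],[-1.4,20.5,0,0,0,0,20],[-1.4,20.5,0,0,0,0,20],[-1.4,20.5,0,0,0,0,20],[-1.4,20.5,0,0,0,0,20],[-1.4,20.5,0,0,0,0,20],[-1.4,20.5,0,0,0,0,20],[-1.4,20.5,0,0,0,0,20],[-1.4,20.5,0,0,0,0,20],[-1.4,20.5,0,0,0,0,20],[0,0,0,0,0,-0.1,20],[0,0,0,0,0,-0.1,20],[0,0,0,0,0,-0.1,20],[0,0,0,0,0,0,20]]]'

```text
time: 7.85
tool_pos: [0.453, 0.2895, 0.3196]
ee_rot: [3.142, -0.0, -2.842]
wrist_force: [0.1, 0.4, 0.0]
width: 0.0322
finger_force: 30.0
```

```bash
python3 - <<'E'
from h import *
p=snap('top','t1.png');a=p['color'][170:290,100:260,::-1];cv2.imwrite('pics/v1.png',cv2.resize(a,None,fx=3,fy=3))
s=snap('side');a2=s['color'][130:230,180:313,::-1]
cv2.imwrite('pics/v1.png',np.hstack([cv2.resize(a,(400,300)),cv2.resize(a2,(400,300))]))
E
```

```text
(no output)
```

View pics/v1.png

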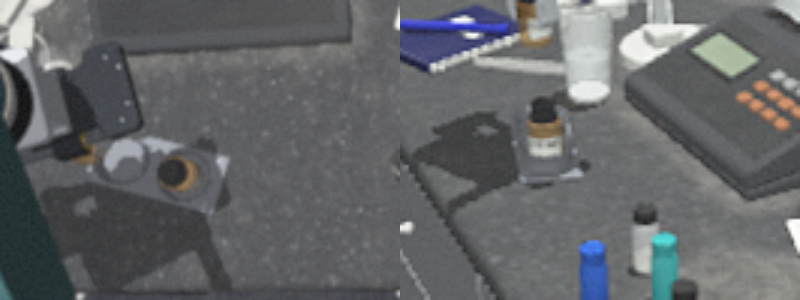

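>>> step_arm --commands '[[[0,0,20,0,0,0,20],[0,0,25,0,0,0,20],[0,0,15,0,0,0,20],[0,0,8,0,0,0,20],[0,0,8,0,0,0,20],[0,0,8,0,0,0,20],[0,0,5,0,0,0,20],[0,0,3,0,0,0,20],[0,0,1,0,0,0,20],[0,0,0,0,0,0,20]]]'

```text
time: 9.2
tool_pos: [0.453, 0.289, 0.2268]
ee_rot: [3.141, 0.0, -2.841]
wrist_force: [-0.3, -0.6, -0.6]
width: 0.0317
finger_force: 30.0
```

>>> step_arm --commands '[[[0,0,1,0,0,0,20],[0,0,0,0,0,0,20],[0,0,0,0,0,0,42],[0,0,0,0,0,0,42],[0,0,0,0,0,0,42],[0,0,-10,0,0,0,42],[0,0,-20,0,0,0,42],[0,0,-30,0,0,0,42],[0,0,-30,0,0,0,42],[0,0,-10,0,0,0,42],[0,0,0,0,0,0.15,42],[0,0,0,0,0,0.15,42],[0,0,0,0,0,0,42]]]'

```text
time: 10.82
tool_pos: [0.4528, 0.2889, 0.325]
ee_rot: [-3.141, -0.001, -3.14]
wrist_force: [-0.1, -0.3, -0.7]
width: 0.0421
finger_force: 0.0
```

>>> step_arm --commands '[[[0.7,-22.6,0,0,0,0,42],[0.7,-22.6,0,0,0,0,42],[0.7,-22.6,0,0,0,0,42],[0.7,-22.6,0,0,0,0,42],[0.7,-22.6,0,0,0,0,42],[0.7,-22.6,0,0,0,0,42],[0.7,-22.6,0,0,0,0,42],[0.7,-22.6,0,0,0,0,42],[0.6,-22.6,0,0,0,0,42],[0.6,-22.6,0,0,0,0,42],[0.6,-22.6,0,0,0,0,42],[0.6,-22.6,0,0,0,0,42],[0,0,0,0,0,0,42],[0,0,25,0,0,0,42],[0,0,30,0,0,0,42],[0,0,25,0,0,0,42],[0,0,15,0,0,0,42],[0,0,5,0,0,0,42],[0,0,0,0,0,0,42]]]'

```text
time: 13.2
tool_pos: [0.4452, 0.018, 0.226]
ee_rot: [3.141, 0.001, -3.141]
wrist_force: [-0.1, -0.3, -0.7]
width: 0.0418
finger_force: 0.0
```

>>> step_arm --commands '[[[0,0,0,0,0,0,10],[0,0,0,0,0,0,10],[0,0,0,0,0,0,10],[0,0,0,0,0,0,10],[0,0,0,0,0,0,10]]]'

```text
time: 13.82
tool_pos: [0.4453, 0.0177, 0.2264]
ee_rot: [-3.141, 0.001, -3.141]
wrist_force: [-0.5, 0.3, 4.4]
width: 0.0217
finger_force: 30.0
```

>>> step_arm --commands '[[[0,0,-15,0,0,0,10],[0,0,-25,0,0,0,10],[0,0,-25,0,0,0,10],[0,0,-25,0,0,0,10],[-19.9,-2.3,0,0,0,0,10],[-19.9,-2.3,0,0,0,0,10],[-19.9,-2.3,0,0,0,0,10],[-19.9,-2.3,0,0,0,0,10],[-19.9,-2.3,0,0,0,0,10],[-19.9,-2.3,0,0,0,0,10],[-19.9,-2.3,0,0,0,0,10],[-19.9,-2.3,0,0,0,0,10],[0,0,0,0,0,0,10],[0,0,25,0,0,0,10],[0,0,15,0,0,0,10],[0,0,0,0,0,0,10]]]'

```text
time: 15.82
tool_pos: [0.6032, -0.0005, 0.274]
ee_rot: [3.141, -0.004, -3.141]
wrist_force: [0.2, -0.4, -0.3]
width: 0.0217
finger_force: 30.0
```

```bash
python3 - <<'E'
from h import *
p=snap('top');s=snap('side')
cv2.imwrite('pics/v2.png',np.hstack([cv2.resize(p['color'][150:240,225:345,::-1],(400,300)),cv2.resize(s['color'][165:240,285:385,::-1],(400,300))]))
print(robot.get_obs()['tool_pos'])
E
```

```text
[ 6.04061574e-01 -5.25111018e-04  2.76182842e-01]
```

View pics/v2.png

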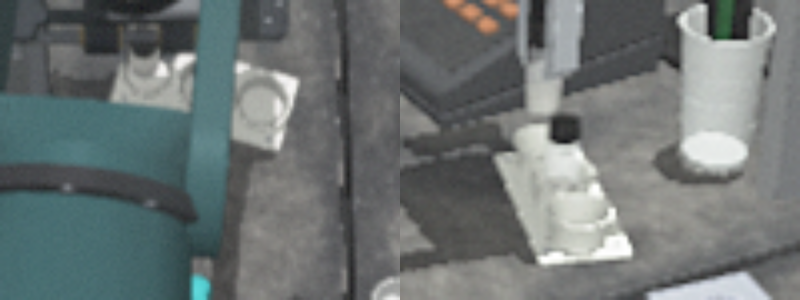

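>>> step_arm --commands '[[[0,0,10,0,0,0,10],[0,0,10,0,0,0,10],[0,0,8,0,0,0,10],[0,0,8,0,0,0,10],[0,0,5,0,0,0,10],[0,0,2.5,0,0,0,10],[0,0,0,0,0,0,10],[0,0,0,0,0,0,10]]]'

```text
time: 16.92
tool_pos: [0.6043, -0.0006, 0.2326]
ee_rot: [3.142, 0.001, -3.141]
wrist_force: [-1.0, -0.3, 0.3]
width: 0.0221
finger_force: 30.0
```

>>> step_arm --commands '[[[0,0,0.8,0,0,0,10],[0,0,0,0,0,0,30],[0,0,0,0,0,0,30],[0,0,-10,0,0,0,30],[0,0,-20,0,0,0,30],[0,0,-30,0,0,0,30],[0,0,-30,0,0,0,30],[20.3,-11.4,0,0,0,0,42],[20.3,-11.4,0,0,0,0,42],[20.3,-11.4,0,0,0,0,42],[20.3,-11.4,0,0,0,0,42],[20.3,-11.4,0,0,0,0,42],[20.3,-11.4,0,0,0,0,42],[20.3,-11.4,0,0,0,0,42],[20.3,-11.4,0,0,0,0,42],[20.3,-11.4,0,0,0,0,42],[0,0,0,0,0,0,42],[0,0,0,0,0,0,42]]]'

```text
time: 19.18
tool_pos: [0.4219, -0.1031, 0.322]
ee_rot: [-3.142, 0.002, -3.141]
wrist_force: [0.0, 0.3, 0.2]
width: 0.0419
finger_force: 0.0
```

>>> step_arm --commands '[[[0,0,25,0,0,0,42],[0,0,30,0,0,0,42],[0,0,25,0,0,0,42],[0,0,12,0,0,0,42],[0,0,4,0,0,0,42],[0,0,0,0,0,0,42],[0,0,0,0,0,0,10],[0,0,0,0,0,0,10],[0,0,0,0,0,0,10],[0,0,0,0,0,0,10],[0,0,0,0,0,0,10]]]'

```text
time: 20.55
tool_pos: [0.4218, -0.1033, 0.226]
ee_rot: [-3.141, 0.001, -3.141]
wrist_force: [-0.1, -0.3, 3.5]
width: 0.0215
finger_force: 30.0
```

>>> step_arm --commands '[[[0,0,-15,0,0,0,10],[0,0,-25,0,0,0,10],[0,0,-25,0,0,0,10],[0,0,-25,0,0,0,10],[-19.7,2.2,0,0,0,0,10],[-19.7,2.2,0,0,0,0,10],[-19.7,2.2,0,0,0,0,10],[-19.7,2.2,0,0,0,0,10],[-19.7,2.2,0,0,0,0,10],[-19.7,2.2,0,0,0,0,10],[-19.7,2.2,0,0,0,0,10],[-19.5,2.2,0,0,0,0,10],[0,0,0,0,0,0,10],[0,0,20,0,0,0,10],[0,0,20,0,0,0,10],[0,0,0,0,0,0,10]]]'

```text
time: 22.55
tool_pos: [0.5776, -0.0855, 0.2737]
ee_rot: [3.141, -0.005, 3.142]
wrist_force: [-0.1, -1.0, -0.2]
width: 0.0217
finger_force: 30.0
```

>>> step_arm --commands '[[[0,0,10,0,0,0,10],[0,0,10,0,0,0,10],[0,0,8,0,0,0,10],[0,0,8,0,0,0,10],[0,0,5,0,0,0,10],[0,0,2.5,0,0,0,10],[0,0,0,0,0,0,10],[0,0,0,0,0,0,10]]]'

```text
time: 23.55
tool_pos: [0.579, -0.0856, 0.2322]
ee_rot: [-3.141, 0.001, -3.141]
wrist_force: [0.2, 0.5, -0.1]
width: 0.0216
finger_force: 30.0
```

>>> step_arm --commands '[[[0,0,0.5,0,0,0,10],[0,0,0,0,0,0,30],[0,0,0,0,0,0,30],[0,0,-10,0,0,0,30],[0,0,-20,0,0,0,30],[0,0,-30,0,0,0,30],[0,0,-30,0,0,0,30],[18.9,-11.5,0,0,0,0,60],[18.9,-11.5,0,0,0,0,60],[18.9,-11.5,0,0,0,0,60],[18.9,-11.5,0,0,0,0,60],[18.9,-11.5,0,0,0,0,60],[18.9,-11.5,0,0,0,0,60],[18.9,-11.5,0,0,0,0,60],[18.9,-11.5,0,0,0,0,60],[0,0,30,0,0,0,60],[0,0,30,0,0,0,60],[0,0,25,0,0,0,60],[0,0,10,0,0,0,60],[0,0,0,0,0,0,60]]]'

```text
time: 26.05
tool_pos: [0.4274, -0.1778, 0.2261]
ee_rot: [3.141, -0.001, 3.142]
wrist_force: [-0.4, 0.6, 0.2]
width: 0.0598
finger_force: 0.0
```

>>> step_arm --commands '[[[0,0,5,0,0,0,60],[0,0,0,0,0,0,60],[0,0,0,0,0,0,60],[0,0,0,0,0,0,20],[0,0,0,0,0,0,20],[0,0,0,0,0,0,20],[0,0,0,0,0,0,20],[0,0,0,0,0,0,20]]]'

```text
time: 27.05
tool_pos: [0.4278, -0.1777, 0.2214]
ee_rot: [-3.142, 0.0, -3.141]
wrist_force: [1.3, 0.3, 0.7]
width: 0.0365
finger_force: 30.0
```

```bash
python3 - <<'E'
from h import *
p=snap('top');s=snap('side')
cv2.imwrite('pics/v3.png',np.hstack([cv2.resize(p['color'][160:250,240:360,::-1],(400,300)),cv2.resize(s['color'][185:290,245:385,::-1],(400,300))]))
E
```

```text
(no output)
```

View pics/v3.png

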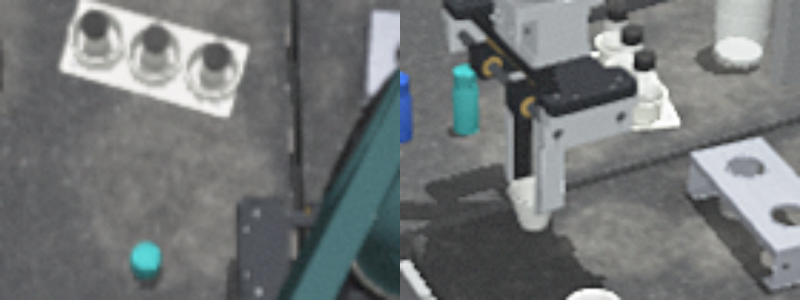

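>>> step_arm --commands '[[[0,0,-10,0,0,0,20],[0,0,-20,0,0,0,20],[0,0,-25,0,0,0,20],[0,0,-15,0,0,0,20],[-19.3,-6.7,0,0,0,0,20],[-19.3,-6.7,0,0,0,0,20],[-19.3,-6.7,0,0,0,0,20],[-19.3,-6.7,0,0,0,0,20],[-19.3,-6.7,0,0,0,0,20],[-19.3,-6.7,0,0,0,0,20],[-19.3,-6.7,0,0,0,0,20],[-19.3,-6.7,0,0,0,0,20],[0,0,0,0,0,0,20],[0,0,15,0,0,0,20],[0,0,10,0,0,0,20],[0,0,0,0,0,0,20],[0,0,0,0,0,0,20]]]'

```text
time: 29.28
tool_pos: [0.5819, -0.2311, 0.2664]
ee_rot: [3.141, -0.0, -3.141]
wrist_force: [0.8, -0.9, 0.1]
width: 0.0363
finger_force: 30.0
```

```bash
python3 - <<'E'
from h import *
s=snap('side')
cv2.imwrite('pics/v4.png',cv2.resize(s['color'][210:290,330:420,::-1],None,fx=6,fy=6))
print(robot.get_obs()['tool_pos'])
for X in((.582,-.231,.036),(.582,-.231,.045),(.582,-.231,.075)): print((proj(s,X)-[330,210]+.5)*6)
E
```

```text
[ 0.58208995 -0.23120053  0.26679359]
[209.94808935 197.07505796]
[212.05745531 176.54306542]
[219.22463939 106.77965204]
```

View pics/v4.png

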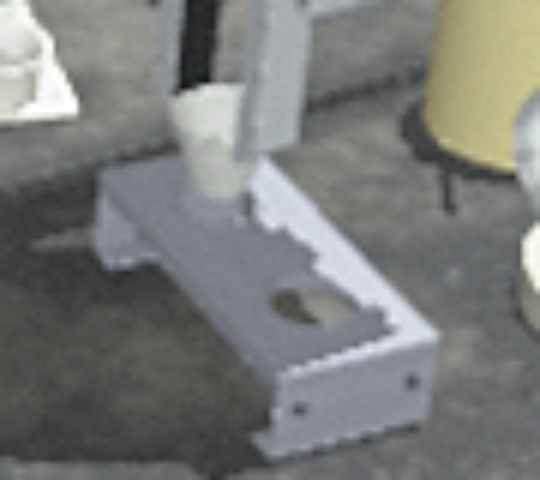

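>>> step_arm --commands '[[[0,0,5,0,0,0,20],[0,0,5,0,0,0,20],[0,0,5,0,0,0,20],[0,0,4,0,0,0,20],[0,0,3,0,0,0,20],[0,0,3,0,0,0,20],[0,0,0,0,0,0,20]]]'

```text
time: 30.2
tool_pos: [0.5821, -0.2312, 0.2411]
ee_rot: [3.141, -0.0, -3.141]
wrist_force: [-0.1, -0.1, -0.2]
width: 0.0365
finger_force: 30.0
```

>>> step_arm --commands '[[[0,0,1,0,0,0,20],[0,0,0.7,0,0,0,20],[0,0,0,0,0,0,20]]]'

```text
time: 30.58
tool_pos: [0.5822, -0.2312, 0.2399]
ee_rot: [-3.141, 0.001, -3.141]
wrist_force: [-0.2, 0.0, -0.1]
width: 0.0362
finger_force: 30.0
```

>>> step_arm --commands '[[[0,0,0.8,0,0,0,20],[0,0,0,0,0,0,20],[0,0,0,0,0,0,20]]]'

```text
time: 30.95
tool_pos: [0.5823, -0.2312, 0.2392]
ee_rot: [-3.141, 0.001, -3.141]
wrist_force: [1.3, 0.4, 1.2]
width: 0.0361
finger_force: 30.0
```

>>> step_arm --commands '[[[0,0,0,0,0,0,46],[0,0,0,0,0,0,50],[0,0,0,0,0,0,50],[0,0,-10,0,0,0,50],[0,0,-20,0,0,0,50],[0,0,-25,0,0,0,50],[0,0,-25,0,0,0,50],[20,-9.3,0,0,0,0,60],[20,-9.3,0,0,0,0,60],[20,-9.3,0,0,0,0,60],[20,-9.3,0,0,0,0,60],[20,-9.3,0,0,0,0,60],[20,-9.3,0,0,0,0,60],[20,-9.3,0,0,0,0,60],[20,-9.3,0,0,0,0,60],[20,-9.3,0,0,0,0,60],[0,0,0,0,0,0,60],[0,0,0,0,0,0,60]]]'

```text
time: 33.2
tool_pos: [0.4022, -0.315, 0.3189]
ee_rot: [3.141, 0.001, 3.142]
wrist_force: [-0.1, -1.2, -1.3]
width: 0.0601
finger_force: 0.0
```

```bash
python3 - <<'E'
from h import *
p=snap('top');s=snap('side')
cv2.imwrite('pics/v5.png',np.hstack([cv2.resize(p['color'][150:270,310:470,::-1],(400,300)),cv2.resize(s['color'][205:310,275:415,::-1],(400,300))]))
E
```

```text
(no output)
```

View pics/v5.png

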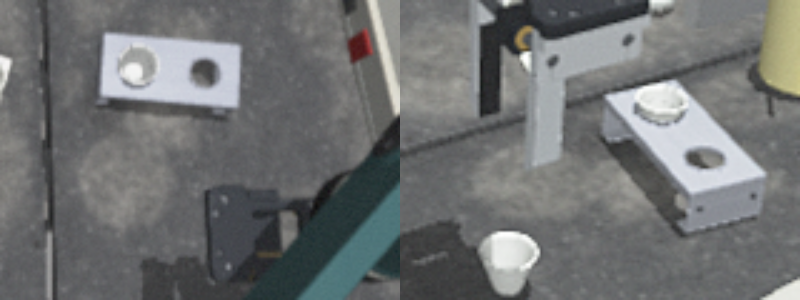

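Crucible 1 hangs level in its hole. Now the second.

>>> step_arm --commands '[[[0,0,25,0,0,0,60],[0,0,30,0,0,0,60],[0,0,25,0,0,0,60],[0,0,12,0,0,0,60],[0,0,5,0,0,0,60],[0,0,0,0,0,0,60],[0,0,0,0,0,0,60],[0,0,0,0,0,0,20],[0,0,0,0,0,0,20],[0,0,0,0,0,0,20],[0,0,0,0,0,0,20],[0,0,0,0,0,0,20]]]'

```text
time: 34.8
tool_pos: [0.4022, -0.315, 0.2221]
ee_rot: [-3.141, 0.0, -3.141]
wrist_force: [-0.3, -0.5, 2.1]
width: 0.0362
finger_force: 30.0
```

>>> step_arm --commands '[[[0,0,-10,0,0,0,20],[0,0,-20,0,0,0,20],[0,0,-25,0,0,0,20],[0,0,-15,0,0,0,20],[-19.3,2.1,0,0,0,0,20],[-19.3,2.1,0,0,0,0,20],[-19.3,2.1,0,0,0,0,20],[-19.3,2.1,0,0,0,0,20],[-19.3,2.1,0,0,0,0,20],[-19.3,2.1,0,0,0,0,20],[-19.3,2.1,0,0,0,0,20],[-19.3,2.1,0,0,0,0,20],[-19.3,2.1,0,0,0,0,20],[0,0,0,0,0,0,20],[0,0,15,0,0,0,20],[0,0,10,0,0,0,20],[0,0,0,0,0,0,20],[0,0,0,0,0,0,20]]]'

```text
time: 37.05
tool_pos: [0.5756, -0.2962, 0.2669]
ee_rot: [3.142, 0.0, 3.141]
wrist_force: [-0.4, -0.1, -0.0]
width: 0.0362
finger_force: 30.0
```

>>> step_arm --commands '[[[0,0,5,0,0,0,20],[0,0,5,0,0,0,20],[0,0,5,0,0,0,20],[0,0,4,0,0,0,20],[0,0,3,0,0,0,20],[0,0,2,0,0,0,20],[0,0,0,0,0,0,20],[0,0,0,0,0,0,20]]]'

```text
time: 38.05
tool_pos: [0.5759, -0.296, 0.2431]
ee_rot: [-3.142, 0.0, -3.141]
wrist_force: [-0.4, 0.0, 0.0]
width: 0.0364
finger_force: 30.0
```

>>> step_arm --commands '[[[0,0,1.5,0,0,0,20],[0,0,1,0,0,0,20],[0,0,0.8,0,0,0,20],[0,0,0,0,0,0,20],[0,0,0,0,0,0,20]]]'

```text
time: 38.67
tool_pos: [0.5759, -0.2963, 0.24]
ee_rot: [-3.141, 0.001, -3.142]
wrist_force: [-0.3, -1.4, 2.6]
width: 0.0365
finger_force: 30.0
```

Contact; release, retreat up and back, and look.

>>> step_arm --commands '[[[0,0,0,0,0,0,46],[0,0,0,0,0,0,48],[0,0,0,0,0,0,48],[0,0,-10,0,0,0,48],[0,0,-20,0,0,0,48],[0,0,-25,0,0,0,48],[0,0,-30,0,0,0,48],[0,0,-30,0,0,0,48],[30,0,-10,0,0,0,48],[30,0,0,0,0,0,48],[30,0,0,0,0,0,48],[30,0,0,0,0,0,48],[30,0,0,0,0,0,48],[30,0,0,0,0,0,48],[0,0,0,0,0,0,48]]]'

```text
time: 40.55
tool_pos: [0.3947, -0.296, 0.3668]
ee_rot: [-3.139, 0.003, 3.14]
wrist_force: [0.1, 0.4, 0.7]
width: 0.048
finger_force: 0.0
```

```bash
python3 - <<'E'
from h import *
p=snap('top');s=snap('side')
cv2.imwrite('pics/v6.png',np.vstack([cv2.resize(p['color'][155:265,130:420,::-1],(791,300)),np.hstack([cv2.resize(s['color'][155:285,210:310,::-1],(231,300)),cv2.resize(s['color'][185:285,300:410,::-1],(560,300))])]))
E
```

```text
(no output)
```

View pics/v6.png

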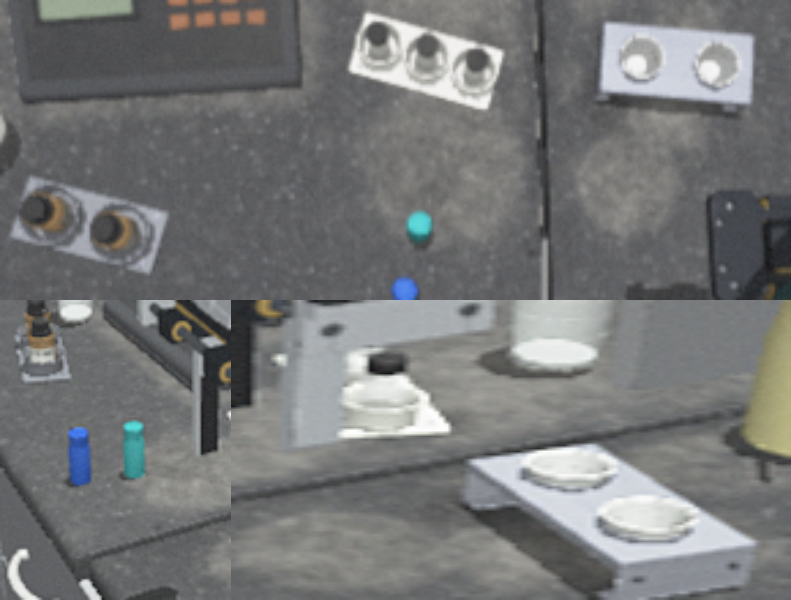

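```bash
python3 -c "
from bench import robot
print(robot.close_job())"
```

```text
the job is handed in; nothing more can be done
None
```

All five pieces are in their holders and released: two vials, two crucibles and the dropper bottle. In the last pictures they look fully seated, and the kept vial and bottle are undisturbed. I handed the job in at about 41 s on the robot's clock; no verdict came back.

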